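# Screw the ring gauge down the microtome stud until it comes up firm

### The arm

A 6-joint arm with a two-finger parallel gripper is mounted at the origin on the work surface. World frame = base frame: x ahead of the robot, y to its left, z up, the work surface at z = 0. Lengths are in m, angles in degrees, forces in N, time in s.
With the tool pointing down it reaches from about 0.4 to 0.825 m from the base axis. Payload 7 kg.
Tool frame: the origin (TCP) lies midway between the tips of the shut fingers; the grasp point (between the pads) lies 19 mm behind it; y points along the fingers, z is the direction in which the jaws open and shut, and the axes are right-handed (so a half turn about y gives the same grasp; the last joint's range is limited). The gripper opens to 88 mm and grips with 3 to 60 N. Pads are 19 mm wide; open, the fingers measure 130 mm over their backs; the gripper's body (78 mm by 193 mm) begins 47 mm behind the grasp point.
Start: joints at [-49.326, 20.546, 0.682, 0, -70.136, -16.507], TCP at [0.276, -0.616, 0.227] pointing down, gripper open.
Joint ranges: [-176.03, 176.03], [-82.01, 121.73], [-58.28, 71.71], [-173.87, 95.51], [-174.79, -0.11], [-173.66, 173.66]. Speed limits (degrees/s): [136.94, 136.94, 172.46, 180, 180, 180].

### API

Orientations are given as [roll, pitch, yaw] about the fixed x, y, z axes, in that order (R = Rz(yaw) Ry(pitch) Rx(roll)).
In Python, from plant import ctrl gives the robot as it stands.
- The arm moves only by the tool step_arm, never from a script. Its argument "rows" is a list that holds one entry, the list of rows, each a list of 7 numbers: the gripper command: -1 is shut, 1 is fully open, values between are in proportion, then the shift along the world's x, y, z in cm, then the turn, a rotation vector about the world's x, y, z in degrees. In form: [[[fingers, tx, ty, tz, rx, ry, rz], ...]]. A call has 1 to 12 rows; each row shifts and turns the commanded pose from where the row before left it; what a row does not reach is not made up. A row lasts 1/8 s, in which the tool goes at most 62.5 mm and 10.7 degrees, less where a joint would pass 70% of its speed; a pose out of reach is approached as far as the arm can. A call is refused whole if a number of a shift passes 6.25 or a number of a turn 10.7, either way. A call with a gripper value outside its range is refused whole. The fingers move at their own pace and stop on an object; the grip force is fixed at half the most. Time passes only in rows, so rows that do not move let the fingers close. It gives the time, the measured TCP pose, the force and the opening at its end, in the units of the state.
- ctrl.get_obs(): the state, without advancing time (a new reading comes with each control period).
- ctrl.snapshot(name): name is "side" or "top"; returns the picture (480x640x3 uint8, blue, green, red); there is no depth.
- ctrl.camera_params(name): a dict with "vertical_fov" (degrees; the focal length in pixels is half the picture's height over the tangent of half this angle, whatever the lens; pixels are square), "cx", "cy" (the principal point, pixels), "k1" (the pictures are not rectified: a ray, as slopes to the right and down, at radius r is drawn at 1 + k1 r^2 times it, then the intrinsics apply), "rvec" (rotation vector, rad) and "tvec" (3), from world to camera coordinates, as OpenCV has them. Camera axes: x right, y down, z forward; pixel columns grow to the right and rows downward; lengths in m; the calibration is good to about 2 mm. A picture is of the moment at which its call begins. camera_params takes no time and is no camera call.
- ctrl.close_job(): hands the job in, once; it reports no verdict.
The state is a dict: "clock": time; "joint_pos": joint angles; "qvel": joint speeds; "tau": joint torques, N m; "tool_pos": TCP position; "orientation": TCP orientation; "force": force on the tool from outside, world axes, zero at the start; "moment": the same for the moment, N m; "opening": finger opening in m.
Only numpy, scipy, OpenCV 4.12 (cv2) and the standard library are available. Lean on these libraries where they do the work, as an engineer would, in place of code of your own. Each camera call takes 0.05 s, during which the arm holds its last target. There are 200 camera calls.

### The job

Check the coarse thread of the microtome spindle stud standing in its bench fixture: pick up the steel thread ring gauge (the ring with two lugs in its bore), set it level over the stud and screw it down clockwise, counting the turns, until the resistance rises and it sits snug on the stop collar. Tighten it so that it stays firm when you let go, but do not force it: the job is hand-tight, roughly 40 N of clamping, and 120 N spoils the thread. Let go and leave everything else where it is.

Things in the scene. Friction and masses are not known exactly. Their poses are not given: they have to be found in the camera images.
- ring_center (a point): Centre, half-way up, of the loose steel thread ring gauge: outside diameter 56 mm (24-sided, nearly round), bore 37 mm, height 22 mm, about 0.22 kg, lying flat on the table. z is its axis. Two round inward lugs, 4 mm thick, stand at half height on the +x and -x sides of the bore; their tips lie 10.2 mm from the axis.
- ring_gauge: The same ring gauge; origin at the centre of its underside (11 mm below its centre). Same axes.
- stud: Fixed upright steel stud, 34 mm over its thread, in a grey 84 mm square base 12 mm thick; origin on its axis at table level, z up. Smooth 18 mm core with coned nose, top at 77 mm. Right-hand two-start thread, lead 20 mm a turn (3.2 mm per rad): two round ridges 4 mm thick; upper ends 63 mm high on its +x and -x sides, running down clockwise (seen from above) for 1.2 turns.
- thread_start (a point): Upper end of one ridge of the thread, 15 mm out on the stud's +x side. A lug set on the thread rests on a ridge (lug centre 4 mm above the ridge's centre line), runs down it when turned clockwise and within half a turn passes under the upper end of the other ridge. From there 0.5 to 0.9 turn to the collar. Axial play in the groove 2 mm, side play about 1 mm.
- stop_collar: Dark stepped stop collar with a white nylon face, 42 mm wide, round the foot of the stud; origin on the stud's axis at table level. Its face is 30 to 38 mm high, set anew each time and not reported: feel for it. Seated, the ring's centre is 11 mm above the face; up to 0.65 rad more takes up the play, then each 0.1 rad adds 15 to 25 N. Torque while turning: mostly under 0.12 N m free, 0.2 to 0.4 hand-tight; self-locking.
- spacer: Bystander: plain aluminium spacer ring, smooth bore without lugs, 68 mm outside, 48 mm bore, 12 mm high; origin at the centre of its underside.
- cassette_a: Bystander: small open white cassette tray, 40 x 28 x 7 mm; origin under its centre.
- cassette_b: Bystander: small open grey cassette tray, 40 x 28 x 7 mm; origin under its centre.
- jar: Bystander: closed amber jar, 64 mm wide, 85 mm high; origin under its centre.
- slide_box: Bystander: grey slide box, 85 x 190 x 35 mm; origin under its centre.
- brush: Bystander: brush about 180 mm long lying along its x axis.
- blade_box: Bystander: flat white blade box, 50 x 100 x 18 mm; origin under its centre.
Not all that is in view belongs to the job. Of the things shaped like the ring_gauge, the bare steel one is meant.

How it is judged:
By the outcome, as a careful person would: the job done as asked, in the order asked, and still so for the second after the job is handed in, with the robot touching nothing.
It also fails if it takes over 72 s, if anything falls off the work surface, if the arm or the gripper's body presses on something with over 40 N, if the wrist force passes 120 N, or if a joint passes its speed limit or range.

## Working session

There is one attempt and no reset: what is moved stays moved. The work goes in short steps, Python scripts to look and compute and a tool call to move; the robot and the scene stay as the last step left them, time stands still between calls to the robot, and variables do not carry over. Pictures are saved under pics/ and viewed, about 8 in all and at most 12, crops included, and the job is handed in when it is done.

Besides the shell and the picture viewer there is one more tool, called after ">>>" as a command line: name --argument value ..., lists and objects as JSON in quotes. step_arm: Moves the arm, as the interface text tells. Its arguments: {"type":"object","properties":{"rows":{"type":"array"}},"required":["rows"]}

```bash
mkdir -p pics; cat > h.py <<'E'
import numpy as np, cv2
from plant import ctrl
def cam(n):
    p=ctrl.camera_params(n); f=240/np.tan(np.radians(p['vertical_fov'])/2)
    return p,f,cv2.Rodrigues(np.array(p['rvec'],float))[0],np.array(p['tvec'],float).ravel()
def proj(n,P):
    p,f,R,t=cam(n); c=np.atleast_2d(P)@R.T+t; s=c[:,:2]/c[:,2:]
    r2=(s**2).sum(1,keepdims=True); s=s*(1+p['k1']*r2)
    return s*f+[p['cx'],p['cy']]
def back(n,uv,z):
    p,f,R,t=cam(n); d=(np.atleast_2d(uv)-[p['cx'],p['cy']])/f; s=d.copy()
    for _ in range(20): s=d/(1+p['k1']*(s**2).sum(1,keepdims=True))
    r=np.c_[s,np.ones(len(s))]@R; C=-R.T@t
    return C+r*((z-C[2])/r[:,2])[:,None]
E
python3 - <<'E'
from h import *
for n in('side','top'):
    cv2.imwrite(f'pics/{n}0.png',ctrl.snapshot(n)); print(ctrl.camera_params(n)); p,f,R,t=cam(n); print(f,-R.T@t)
print(ctrl.get_obs())
E
```

```text
{'vertical_fov': 56.37355014677894, 'cx': 307.7498917295992, 'cy': 239.80801873939848, 'k1': -0.022186608064364965, 'rvec': array([ 0.84435569, -2.5553706 ,  1.07769231]), 'tvec': array([0.46493905, 0.29962472, 0.78064632])}
447.84629138497695 [0.16657774 0.55831468 0.7588732 ]
{'vertical_fov': 43.91907069782245, 'cx': 319.4918276612991, 'cy': 246.21275282379543, 'k1': -0.13360587859811118, 'rvec': array([ 2.14486199, -2.18757849,  0.10598333]), 'tvec': array([0.03532498, 0.58644146, 1.41799683])}
595.2308116431128 [0.43847383 0.01806199 1.47081301]
{'clock': 0.1, 'joint_pos': array([-4.93266128e+01,  2.05890206e+01,  6.39341980e-01, -1.75395960e-02,
       -7.01344904e+01, -1.65079654e+01]), 'qvel': array([ 0.05226437, -0.00196959,  0.07811154,  0.03928312,  0.0215085 ,
       -0.01170614]), 'tau': array([-1.96507171e-03, -5.84161627e+01,  2.93752134e+01,  7.01552331e+00,
        1.01539999e-02, -5.56078805e-05]), 'tool_pos': array([ 0.27614109, -0.61546475,  0.22570034]), 'orientation': array([-8.99146148e+01,  8.10924543e-03,  2.41594555e+01]), 'force': array([-0.15231351,  0.34690499,  0.26296445]), 'moment': array([0.01816955, 0.02112788, 0.02730366]), 'opening': 0.08791743168785116}
```

View pics/top0.png

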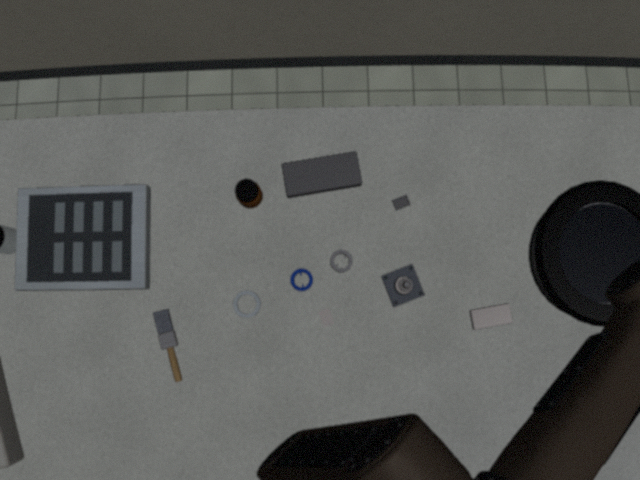

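View pics/side0.png

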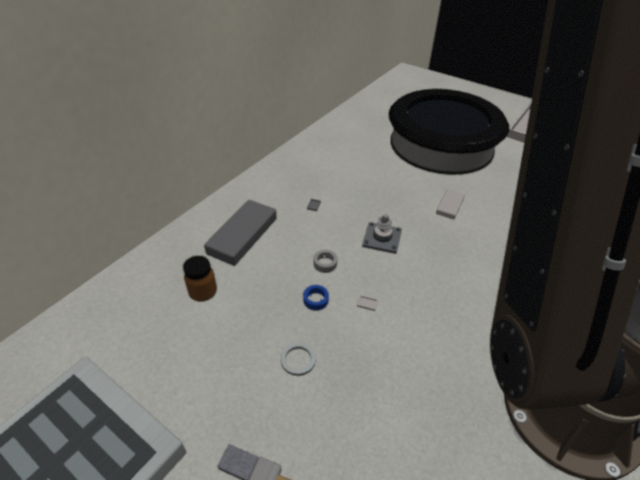

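Candidates in the top picture are the bare steel ring at (341,261), the blue ring at (301,279) and the large thin spacer at (247,303). In the side picture they are at (325,260), (315,297) and (298,360). I choose the bare steel ring. The stud stands at top (403,285) and side (383,230). Next is a close crop of the ring and stud.

```bash
python3 - <<'E'
from h import *
a=cv2.imread('pics/top0.png');b=cv2.imread('pics/side0.png')
def c(im,u,v,h,o): 
    x=cv2.resize(im[v-h:v+h,u-h:u+h],(o,o),interpolation=cv2.INTER_CUBIC); return cv2.convertScaleAbs(x,alpha=1.5)
t=np.hstack([c(a,341,261,20,400),c(a,403,285,25,400)])
s=np.hstack([c(b,325,260,20,400),c(b,383,232,25,400)])
cv2.imwrite('pics/c1.png',cv2.resize(np.vstack([t,s]),(600,600)))
print('ring top',back('top',[[341,261]],.018),'side',back('side',[[325,258.5]],.016))
print('stud top',back('top',[[403.5,285]],.06),'side base',back('side',[[382,237]],.012))
print(proj('top',[[.4,0,0],[.5,0,0],[.4,.1,0]]))
E
```

```text
ring top [[ 0.55085399 -0.02812318  0.018     ]] side [[ 0.5509397  -0.02862159  0.016     ]]
stud top [[ 0.48746844 -0.17384492  0.06      ]] side base [[ 0.483603   -0.17181356  0.012     ]]
[[330.70986078 322.99037045]
 [329.86509581 282.31913263]
 [290.03246878 323.75479831]]
```

View pics/c1.png

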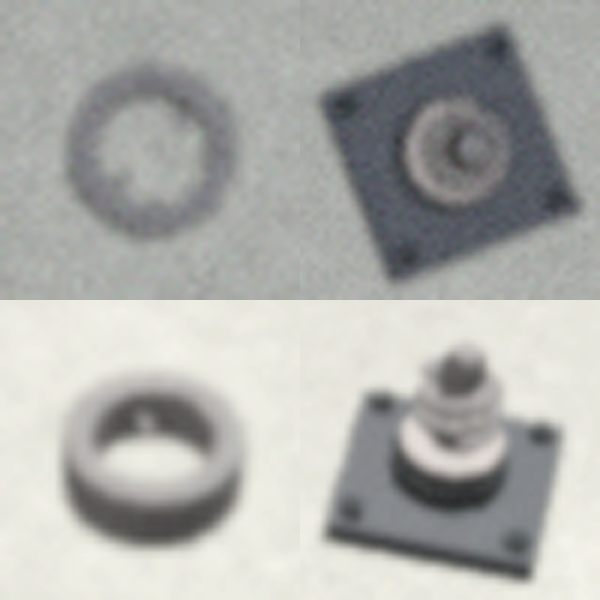

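```bash
cat > fit.py <<'E'
from h import *
from scipy.optimize import minimize
ims={n:np.mean([ctrl.snapshot(n).astype(float) for _ in range(4)],0).mean(2) for n in('top','side')}
np.savez('ims.npz',**ims)
def hull(n,P,o,h,k=8):
    q=((proj(n,P)-o+.5)*k-.5)
    m=np.zeros((2*h*k,2*h*k),np.uint8); cv2.fillConvexPoly(m,cv2.convexHull(np.round(q*16).astype(np.int32)),255,shift=4)
    m=cv2.resize(m,(2*h,2*h),interpolation=cv2.INTER_AREA)/255.
    return cv2.GaussianBlur(m,(0,0),.7)
def base(p):
    a=p[2]; c=np.array([[sx*.042,sy*.042] for sx in(-1,1) for sy in(-1,1)])@np.array([[np.cos(a),np.sin(a)],[-np.sin(a),np.cos(a)]])+p[:2]
    return np.vstack([np.c_[c,np.full(4,z)] for z in(0,.012)])
def ring(p):
    t=np.linspace(0,2*np.pi,48); c=np.c_[np.cos(t),np.sin(t)]*.028+p[:2]
    return np.vstack([np.c_[c,np.full(48,z)] for z in(0,.022)])
def fit(model,p0,views,h,inner):
    def cost(p):
        s=0
        for n in views:
            uv=np.round(proj(n,[[p0[0],p0[1],.01]])[0]).astype(int); o=uv-h
            I=ims[n][o[1]:o[1]+2*h,o[0]:o[0]+2*h]; m=hull(n,model(p),o,h)
            bg=np.median(I[m<.02]); w=1-hull(n,inner(p),o,h)  # ignore inside
            d=(I-bg); a=(w*m*d).sum()/(w*m*m).sum(); s+=(w*(d-a*m)**2).sum()/a**2
        return s
    st=np.vstack([p0]+[np.array(p0)+np.eye(len(p0))[i]*(.004 if i<2 else .06) for i in range(len(p0))])
    r=minimize(cost,p0,method='Nelder-Mead',options=dict(initial_simplex=st,xatol=1e-5,fatol=1e-4)); return r.x,r.fun
def bin_(p): 
    t=np.linspace(0,7,40); c=np.c_[np.cos(t),np.sin(t)]*.027+p[:2]; return np.vstack([np.c_[c,np.full(40,z)] for z in(.012,.078)])
def rin(p):
    t=np.linspace(0,7,40); c=np.c_[np.cos(t),np.sin(t)]*.019+p[:2]; return np.c_[c,np.full(40,.022)]
for v in(['top'],['side'],['top','side']):
    print(v,'stud',fit(base,[.485,-.173,.41],v,26,bin_)); print(v,'ring',fit(ring,[.551,-.0283],v,18,rin))
E
python3 fit.py
```

```text
['top'] stud (array([ 0.48918247, -0.17812477,  0.34720942]), np.float64(8.377320069824393))
['top'] ring (array([ 0.55152699, -0.02733207]), np.float64(8.126538583949795))
['side'] stud (array([ 0.48663089, -0.17744529,  0.35454307]), np.float64(24.244677160840336))
['side'] ring (array([ 0.54855003, -0.02433043]), np.float64(70.09864858657086))
['top', 'side'] stud (array([ 0.48780673, -0.1779622 ,  0.34934473]), np.float64(44.949481460008194))
['top', 'side'] ring (array([ 0.55020552, -0.02626079]), np.float64(95.35964625189875))
```

```bash
python3 - <<'E'
from h import *
d=np.load('ims.npz')
S=np.array([.4878,-.1780]);R=np.array([.5510,-.0270]);yaw=.349
def crop(n,c,h,o,lines):
    uv=np.round(proj(n,[[c[0],c[1],.03]])[0]).astype(int); k=o/(2*h); O=uv-h
    im=cv2.resize(d[n][O[1]:O[1]+2*h,O[0]:O[0]+2*h],(o,o),interpolation=cv2.INTER_CUBIC)
    im=cv2.cvtColor(cv2.convertScaleAbs(im,alpha=1.4),cv2.COLOR_GRAY2BGR)
    for P,col in lines: cv2.polylines(im,[np.round((proj(n,P)-O+.5)*k-.5).astype(np.int32)],False,col,1)
    return im
t=np.linspace(0,2*np.pi,60)
circ=lambda c,r,z:np.c_[c[0]+r*np.cos(t),c[1]+r*np.sin(t),0*t+z]
sq=np.array([[1,1],[1,-1],[-1,-1],[-1,1],[1,1]])*.042; Rm=np.array([[np.cos(yaw),np.sin(yaw)],[-np.sin(yaw),np.cos(yaw)]]); sq=np.c_[sq@Rm+S,np.full(5,.012)]
def end(a): 
    e=np.array([np.cos(a),np.sin(a)]); return np.array([[*(S+e*.009),.063],[*(S+e*.017),.063]])
L=[(sq,(0,255,0)),(circ(S,.009,.07),(0,255,0))]+[(end(yaw+i*np.pi/2),((0,0,255) if i%2==0 else (255,0,0))) for i in range(4)]
L2=[(circ(R,.028,.022),(0,255,0)),(circ(R,.0185,.022),(0,255,0)),(circ(R,.028,0),(0,200,200))]
f=lambda n:np.hstack([crop(n,S,24,300,L),crop(n,S,14,300,[]) if 0 else crop(n,[S[0],S[1]],24,300,[])])
out=np.vstack([np.hstack([f('top'),crop('top',R,18,200,L2).repeat(1,0) if 0 else cv2.resize(crop('top',R,18,200,L2),(200,300))]),
 np.hstack([f('side'),cv2.resize(crop('side',R,18,200,L2),(200,300))])])
cv2.imwrite('pics/c2.png',out)
# lug angle profile
for n in('top','side'):
    T=np.radians(np.arange(0,360,10)); P=np.c_[R[0]+.0135*np.cos(T),R[1]+.0135*np.sin(T),0*T+.011]; q=proj(n,P).astype(np.float32)
    print(n,np.round(cv2.remap(d[n].astype(np.float32),q[:,0],q[:,1],cv2.INTER_LINEAR).ravel()).astype(int))
E
```

```text
top [112 114 116 115 114 114 113 113 113 113 111 109 102  94  97 104 109 109
 108 109 112 116 114 114 114 114 113 114 113 113 108 103 100 108 112 113]
side [ 76  89 105 122 133 138 137 132 129 126 125 125 125 126 126 128 131 134
 136 141 142 140 128 110  95  81  75  66  64  66  81  96  82  64  61  68]
```

View pics/c2.png

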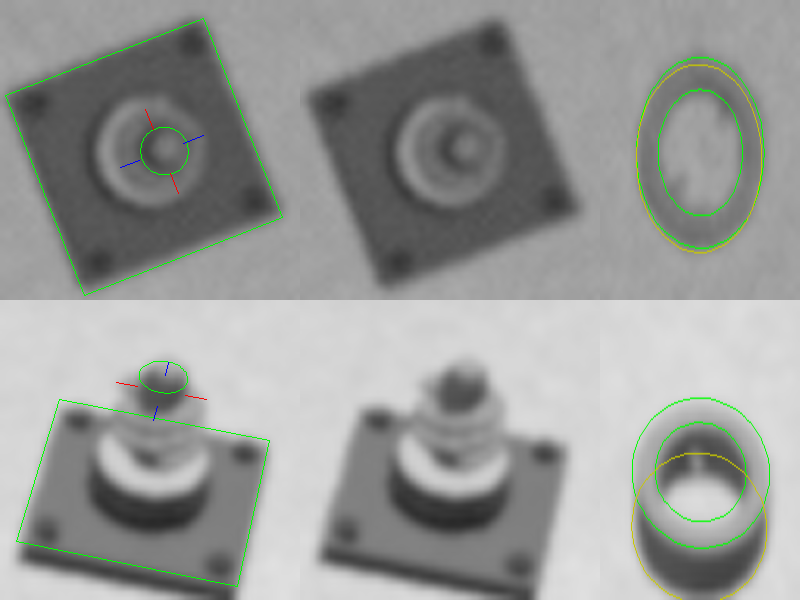

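```bash
python3 - <<'E'
from h import *
d=np.load('ims.npz')
S=np.array([.4872,-.1775]);yaw=.349
n='side'; uv=np.round(proj(n,[[*S,.055]])[0]).astype(int);h=14;k=19;O=uv-h
im=cv2.resize(d[n][O[1]:O[1]+2*h,O[0]:O[0]+2*h],None,fx=k,fy=k,interpolation=cv2.INTER_CUBIC)
im=cv2.cvtColor(cv2.convertScaleAbs(im,alpha=1.3),cv2.COLOR_GRAY2BGR)[:,80:-80]
C=-cam(n)[2].T@cam(n)[3]; v=C[:2]-S
out=[im.copy()]
for hyp in(0,1):
    m=im.copy()
    for s,col in((0,(0,0,255)),(1,(0,160,0))):
        ph=np.linspace(0,2.4*np.pi,300); a=yaw+hyp*np.pi/2+s*np.pi-ph
        P=np.c_[S[0]+.015*np.cos(a),S[1]+.015*np.sin(a),.063-.0032*ph]
        q=(proj(n,P)-O+.5)*k-.5-[80,0]
        for i,(x,y) in enumerate(q):
            if np.cos(a[i])*v[0]+np.sin(a[i])*v[1]>-.15*np.hypot(*v): cv2.circle(m,(int(x),int(y)),2,col,-1)
        cv2.circle(m,tuple(int(x) for x in q[0]),7,col,1)
    out.append(m)
o=np.hstack(out); print(o.shape); cv2.imwrite('pics/c3.png',cv2.resize(o,(800,int(o.shape[0]*800/o.shape[1])),interpolation=cv2.INTER_AREA))
E
```

```text
(532, 1116, 3)
```

View pics/c3.png

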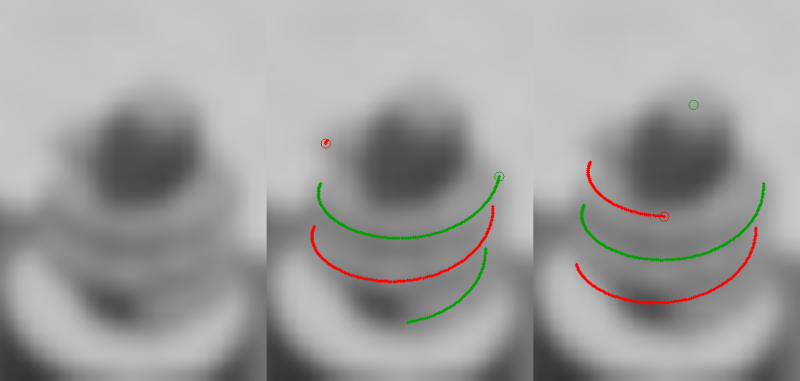

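The crops show the following:
- **Stud:** base centre about (0.488, -0.178), and the thread's upper ends at world yaw 20°/200°. The blunt end at (60,145) and the gap where a ridge ends at (105,300) both fit this.
- **Ring:** centre about (0.551, -0.027), with lugs in its bore at about 135°/315°.

Moving above the ring.

>>> step_arm --rows '[[[1,2.29,4.9,0,0,0,8],[1,2.29,4.9,0,0,0,8],[1,2.29,4.9,0,0,0,8],[1,2.29,4.9,0,0,0,8],[1,2.29,4.9,0,0,0,8],[1,2.29,4.9,0,0,0,8],[1,2.29,4.9,0,0,0,8],[1,2.29,4.9,0,0,0,8],[1,2.29,4.9,0,0,0,8],[1,2.29,4.9,0,0,0,8],[1,2.29,4.9,0,0,0,8],[1,2.29,4.9,0,0,0,8]]]'

```text
clock: 2.0
tool_pos: [0.5517, -0.026, 0.227]
orientation: [-90.0, 0.0, 120.4]
force: [0.9, -0.8, 0.3]
opening: 0.0875
```

>>> step_arm --rows '[[[1,0,0,-5,0,0,0],[1,0,0,-5,0,0,0],[1,0,0,-5,0,0,0],[1,0,0,-3,0,0,0],[1,0,0,-2,0,0,0],[1,0,0,-1.2,0,0,0],[1,0,0,-0.6,0,0,0],[1,0,0,-0.4,0,0,0],[1,0,0,0,0,0,0],[1,0,0,0,0,0,0]]]'

```text
clock: 3.25
tool_pos: [0.5515, -0.0277, 0.0052]
orientation: [-90.1, 0.0, 120.2]
force: [0.8, -1.0, 0.4]
opening: 0.0872
```

>>> step_arm --rows '[[[1,0,0,-0.1,0,0,0],[0.3,0,0,0,0,0,0],[-1,0,0,0,0,0,0],[-1,0,0,0,0,0,0],[-1,0,0,0,0,0,0],[-1,0,0,0,0,0,0],[-1,0,0,0,0,0,0],[-1,0,0,0,0,0,0]]]'

```text
clock: 4.25
tool_pos: [0.5511, -0.0278, 0.0036]
orientation: [-90.0, -0.0, 120.2]
force: [-0.4, 0.1, 1.1]
opening: 0.0554
```

```bash
python3 - <<'E'
from h import *
o=ctrl.get_obs(); print(o['force'],o['moment'],o['joint_pos'],o['opening'])
im=ctrl.snapshot('side'); u,v=proj('side',[[.55,-.027,.03]])[0].astype(int); print(u,v)
cv2.imwrite('pics/g1.png',cv2.resize(im[v-70:v+40,u-75:u+75],None,fx=5,fy=5,interpolation=cv2.INTER_CUBIC))
E
```

```text
[-0.42680113  0.09318168  1.0669868 ] [-0.08428918  0.27071561 -0.0081845 ] [ 1.74494460e+01  2.32854993e+01 -2.96236539e+01  1.51455691e-03
 -3.70969898e+01  1.27182752e+01] 0.05537223293078955
325 254
```

View pics/g1.png

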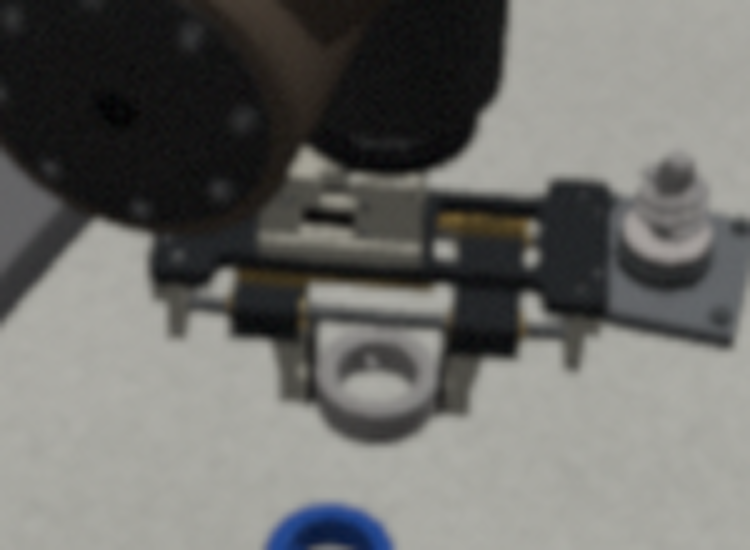

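The ring sits squarely between the pads, opening 55 mm, at crop (375,375). Lifting it and carrying it over the stud.

>>> step_arm --rows '[[[-1,0,0,2,0,0,0],[-1,0,0,4,0,0,0],[-1,0,0,4,0,0,0],[-1,-1.05,-2.5,1.1,0,0,0],[-1,-1.05,-2.5,0,0,0,0],[-1,-1.05,-2.5,0,0,0,0],[-1,-1.05,-2.5,0,0,0,0],[-1,-1.05,-2.5,0,0,0,0],[-1,-1.05,-2.5,0,0,0,0],[-1,0,0,0,0,0,0],[-1,0,0,0,0,0,0],[-1,0,0,0,0,0,0]]]'

```text
clock: 5.8
tool_pos: [0.4884, -0.1773, 0.1145]
orientation: [-90.0, -0.0, 120.2]
force: [-0.9, -0.7, -2.4]
opening: 0.0556
```

```bash
python3 - <<'E'
from h import *
o=ctrl.get_obs(); print(o['tool_pos'],o['orientation'],o['force'],o['moment'],o['joint_pos'])
im=np.mean([ctrl.snapshot('side').astype(float) for _ in range(4)],0); np.save('g2.npy',im)
T=o['tool_pos']; t=np.linspace(0,2*np.pi,60); O=proj('side',[[*T[:2],.09]])[0].astype(int)-[45,40]; k=8
m=cv2.resize(im[O[1]:O[1]+70,O[0]:O[0]+95],None,fx=k,fy=k,interpolation=cv2.INTER_CUBIC); m=cv2.convertScaleAbs(m,alpha=1.2)
for r,z in((.028,.0184),(.0185,.0184),(.028,-.0036)):
    P=np.c_[T[0]+r*np.cos(t),T[1]+r*np.sin(t),0*t+T[2]+z]
    cv2.polylines(m,[np.round((proj('side',P)-O+.5)*k-.5).astype(np.int32)],True,(0,255,0),1)
cv2.imwrite('pics/g2.png',m)
E
```

```text
[ 0.48837393 -0.17725172  0.11448131] [-8.99994953e+01 -5.24793998e-03  1.20206598e+02] [-0.87061578 -0.73188376 -2.36272417] [-0.0008312   0.14880266 -0.0224379 ] [ 1.71296120e+00  1.19953983e+01 -2.74791131e+01 -5.66300649e-03
 -5.05284359e+01  2.84972371e+01]
```

View pics/g2.png

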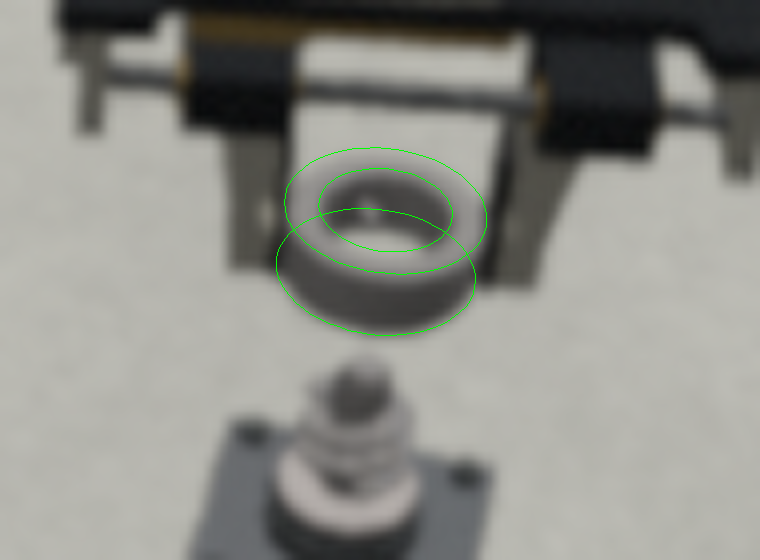

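```bash
python3 - <<'E'
from h import *
T=np.array([.48837,-.17725,.11448]); O=proj('side',[[*T[:2],.09]])[0].astype(int)-[45,40]
f=lambda P:np.round((proj('side',P)-O+.5)*8-.5,1).tolist()
for S in([.4866,-.1774],[.4892,-.1781],[.4884,-.1773]): print(S,f([[*S,.077],[*S,.065],[*S,.034]]))
im=np.load('g2.npy').mean(2).astype(int)
for r in (44,46,47,48,49,50,56,58,60): print(r,im[O[1]+r,O[0]+28:O[0]+58].tolist())
E
```

```text
[0.4866, -0.1774] [[366.4, 362.7], [361.4, 393.7], [348.7, 471.7]]
[0.4892, -0.1781] [[359.7, 357.9], [354.8, 388.9], [342.3, 466.8]]
[0.4884, -0.1773] [[360.8, 360.4], [355.8, 391.5], [343.3, 469.4]]
44 [148, 147, 148, 148, 149, 150, 149, 148, 148, 149, 148, 149, 148, 148, 145, 141, 135, 133, 134, 140, 146, 150, 150, 150, 150, 151, 151, 151, 149, 147]
46 [146, 146, 147, 148, 149, 150, 150, 148, 147, 147, 145, 141, 137, 126, 105, 93, 101, 109, 112, 111, 118, 139, 149, 150, 151, 150, 150, 150, 150, 150]
47 [145, 146, 148, 149, 150, 151, 150, 149, 148, 145, 137, 128, 121, 102, 79, 71, 80, 89, 92, 91, 102, 133, 147, 149, 149, 149, 148, 148, 149, 151]
48 [147, 148, 149, 150, 150, 150, 150, 149, 148, 140, 127, 115, 106, 86, 67, 63, 66, 70, 72, 73, 89, 124, 143, 148, 148, 148, 147, 146, 147, 151]
49 [148, 149, 150, 150, 150, 149, 149, 149, 149, 142, 127, 108, 94, 75, 61, 58, 59, 59, 59, 62, 80, 113, 133, 144, 148, 149, 147, 147, 148, 150]
50 [148, 149, 149, 148, 148, 149, 149, 150, 150, 143, 130, 113, 96, 74, 59, 57, 57, 55, 55, 61, 83, 109, 123, 136, 147, 150, 149, 148, 147, 149]
56 [95, 87, 83, 79, 79, 84, 91, 105, 117, 111, 107, 103, 99, 92, 89, 91, 92, 92, 98, 104, 104, 105, 109, 111, 120, 125, 129, 135, 139, 137]
58 [91, 89, 89, 89, 89, 90, 104, 131, 141, 135, 119, 101, 90, 89, 94, 100, 99, 97, 95, 97, 98, 104, 108, 107, 97, 92, 91, 89, 79, 71]
60 [90, 89, 89, 89, 86, 77, 90, 126, 142, 144, 142, 129, 99, 71, 60, 64, 82, 96, 103, 109, 111, 117, 128, 129, 108, 91, 88, 84, 72, 58]
```

The ring in hand matches the projected TCP overlay within about 0.5 px. The nose axis at about x=360 lies under the TCP. Turning +105°, so the lugs stand at 240°/60°, about 40° before the thread ends, then lowering.

>>> step_arm --rows '[[[-1,0,0,0,0,0,10.5],[-1,0,0,0,0,0,10.5],[-1,0,0,0,0,0,10.5],[-1,0,0,0,0,0,10.5],[-1,0,0,0,0,0,10.5],[-1,0,0,0,0,0,10.5],[-1,0,0,0,0,0,10.5],[-1,0,0,0,0,0,10.5],[-1,0,0,0,0,0,10.5],[-1,0,0,-1,0,0,10.5],[-1,0,0,-1,0,0,0],[-1,0,0,-1,0,0,0]]]'

```text
clock: 7.5
tool_pos: [0.4881, -0.1777, 0.0839]
orientation: [-90.0, -0.0, -135.1]
force: [-0.5, 0.2, -2.6]
opening: 0.0551
```

>>> step_arm --rows '[[[-1,0,0,0,0,0,0],[-1,0,0,0,0,0,0]]]'

```text
clock: 7.75
tool_pos: [0.4883, -0.1779, 0.0846]
orientation: [-90.0, -0.0, -134.9]
force: [-0.7, -0.5, -1.7]
opening: 0.0555
```

```bash
python3 - <<'E'
from h import *
o=ctrl.get_obs(); print(o['tool_pos'],o['orientation'],o['force'],o['moment'],o['joint_pos'])
E
```

```text
[ 0.48826696 -0.17787275  0.08464197] [-8.99956537e+01 -7.18258229e-03 -1.34893669e+02] [-0.6753736  -0.5086643  -1.71195704] [-0.10806069 -0.02359388  0.00952476] [ 1.64943952e+00  1.41447320e+01 -2.94206188e+01  1.11717288e-02
 -4.64368741e+01  1.33449193e+02]
```

>>> step_arm --rows '[[[-1,0,0,-0.5,0,0,0],[-1,0,0,-0.3,0,0,0],[-1,0,0,-0.3,0,0,0],[-1,0,0,-0.2,0,0,0],[-1,0,0,0,0,0,0]]]'

```text
clock: 8.38
tool_pos: [0.488, -0.1778, 0.0714]
orientation: [-90.0, -0.0, -134.8]
force: [-0.1, -0.2, -2.7]
opening: 0.0553
```

>>> step_arm --rows '[[[-1,0,0,-0.2,0,0,0],[-1,0,0,-0.2,0,0,0],[-1,0,0,0,0,0,0]]]'

```text
clock: 8.75
tool_pos: [0.488, -0.1778, 0.0674]
orientation: [-90.0, -0.0, -134.8]
force: [-0.2, 0.5, -2.1]
opening: 0.0554
```

>>> step_arm --rows '[[[-1,0,0,-0.2,0,0,0],[-1,0,0,-0.2,0,0,0],[-1,0,0,0,0,0,0]]]'

```text
clock: 9.12
tool_pos: [0.488, -0.1778, 0.0634]
orientation: [-90.0, -0.0, -134.8]
force: [0.5, 0.0, -2.3]
opening: 0.055
```

>>> step_arm --rows '[[[-1,0,0,-0.2,0,0,0],[-1,0,0,-0.2,0,0,0],[-1,0,0,-0.2,0,0,0],[-1,0,0,0,0,0,0]]]'

```text
clock: 9.62
tool_pos: [0.4879, -0.1778, 0.0573]
orientation: [-90.0, -0.0, -134.8]
force: [0.4, -0.3, -2.4]
opening: 0.0556
```

>>> step_arm --rows '[[[-1,0,0,-0.1,0,0,0],[-1,0,0,-0.1,0,0,0],[-1,0,0,0,0,0,0]]]'

```text
clock: 10.0
tool_pos: [0.4881, -0.1778, 0.0555]
orientation: [-90.0, -0.0, -134.8]
force: [0.3, -0.5, -2.0]
opening: 0.0553
```

>>> step_arm --rows '[[[-1,0,0,-0.1,0,0,0],[-1,0,0,0,0,0,0]]]'

```text
clock: 10.25
tool_pos: [0.4881, -0.1778, 0.0545]
orientation: [-90.0, -0.0, -134.8]
force: [0.3, 0.7, -2.6]
opening: 0.0552
```

```bash
python3 - <<'E'
from h import *
o=ctrl.get_obs(); print(o['tool_pos'],o['force'],o['moment'])
E
```

```text
[ 0.48807393 -0.1778173   0.05450107] [ 0.25903625  0.74227847 -2.56736586] [-0.08113892  0.10939484 -0.05440324]
```

Lug centre is now about 62 mm high and touches nothing. Feeling down in 0.5–1 mm steps.

>>> step_arm --rows '[[[-1,0,0,-0.1,0,0,0],[-1,0,0,0,0,0,0]]]'

```text
clock: 10.5
tool_pos: [0.488, -0.1778, 0.0535]
orientation: [-90.0, -0.0, -134.8]
force: [-0.7, 0.4, -2.8]
opening: 0.0552
```

>>> step_arm --rows '[[[-1,0,0,-0.1,0,0,0],[-1,0,0,0,0,0,0]]]'

```text
clock: 10.75
tool_pos: [0.4881, -0.1778, 0.0525]
orientation: [-90.0, -0.0, -134.8]
force: [-0.2, 0.8, -3.0]
opening: 0.0555
```

>>> step_arm --rows '[[[-1,0,0,-0.05,0,0,0],[-1,0,0,0,0,0,0]]]'

```text
clock: 11.0
tool_pos: [0.4881, -0.1778, 0.052]
orientation: [-90.0, -0.0, -134.8]
force: [-0.2, 1.4, -1.4]
opening: 0.0556
```

>>> step_arm --rows '[[[-1,0,0,-0.05,0,0,0],[-1,0,0,0,0,0,0]]]'

```text
clock: 11.25
tool_pos: [0.4882, -0.1779, 0.0517]
orientation: [-90.0, 0.0, -134.8]
force: [0.2, -0.1, -0.9]
opening: 0.0552
```

>>> step_arm --rows '[[[-1,0,0,-0.03,0,0,0],[-1,0,0,0,0,0,0]]]'

```text
clock: 11.5
tool_pos: [0.4882, -0.1779, 0.0515]
orientation: [-90.0, 0.0, -134.8]
force: [-0.6, 0.5, 1.5]
opening: 0.0555
```

```bash
python3 - <<'E'
from h import *
o=ctrl.get_obs(); print(o['tool_pos'],o['force'],o['moment'])
E
```

```text
[ 0.48823664 -0.17786632  0.0514784 ] [-0.62453901  0.49986726  1.46622634] [-0.057777    0.44787414 -0.03789863]
```

Contact came at TCP z = 0.0518, as predicted for this angle. Starting to turn clockwise along the helix (−0.056 cm per 10°).

>>> step_arm --rows '[[[-1,0,0,0.03,0,0,0],[-1,0,0,-0.056,0,0,-10],[-1,0,0,-0.056,0,0,-10],[-1,0,0,-0.056,0,0,-10],[-1,0,0,-0.056,0,0,-10],[-1,0,0,0,0,0,0]]]'

```text
clock: 12.25
tool_pos: [0.4883, -0.1778, 0.0493]
orientation: [-90.0, 0.0, -174.8]
force: [-0.4, -0.1, -0.5]
opening: 0.0554
```

```bash
cat > o.py <<'E'
from plant import ctrl; import numpy as np
np.set_printoptions(precision=4,suppress=True); o=ctrl.get_obs()
print(o['clock'],o['tool_pos'],o['orientation'][2],'F',o['force'],'M',o['moment'],'j6',o['joint_pos'][5],'tau6',o['tau'][5])
E
python3 o.py
```

```text
12.25 [ 0.4883 -0.1778  0.0493] -174.76333098213465 F [-0.4076 -0.134  -0.4693] M [-0.1188  0.0931 -0.0284] j6 93.58487440229099 tau6 -1.5042538940906525
```

>>> step_arm --rows '[[[-1,0,0,-0.056,0,0,-10],[-1,0,0,-0.056,0,0,-10],[-1,0,0,-0.056,0,0,-10],[-1,0,0,-0.056,0,0,-10],[-1,0,0,0,0,0,0]]]'

```text
clock: 12.88
tool_pos: [0.4882, -0.1779, 0.0471]
orientation: [-90.0, 0.0, 145.4]
force: [0.1, -0.6, -0.6]
opening: 0.0553
```

```bash
python3 o.py
```

```text
12.875 [ 0.4882 -0.1779  0.0471] 145.4382941777951 F [ 0.0885 -0.6054 -0.6115] M [-0.3843  0.0403 -0.0709] j6 53.783212490338464 tau6 -1.4699626341462135
```

>>> step_arm --rows '[[[-1,0,0,-0.056,0,0,-10],[-1,0,0,-0.056,0,0,-10],[-1,0,0,-0.056,0,0,-10],[-1,0,0,-0.056,0,0,-10],[-1,0,0,-0.056,0,0,-10],[-1,0,0,-0.056,0,0,-10],[-1,0,0,0,0,0,0]]]'

```text
clock: 13.75
tool_pos: [0.4881, -0.1779, 0.0438]
orientation: [-90.0, 0.0, 85.5]
force: [-0.7, -0.9, 1.2]
opening: 0.0555
```

```bash
python3 o.py
```

```text
13.75 [ 0.4881 -0.1779  0.0438] 85.54542471432724 F [-0.7401 -0.9196  1.1912] M [-0.2554  0.1884 -0.0401] j6 -6.105437737669264 tau6 -1.457974947988987
```

>>> step_arm --rows '[[[-1,0,0,-0.035,0,0,-10],[-1,0,0,-0.056,0,0,-10],[-1,0,0,-0.056,0,0,-10],[-1,0,0,0,0,0,0]]]'

```text
clock: 14.25
tool_pos: [0.4878, -0.1778, 0.0421]
orientation: [-90.0, 0.0, 55.6]
force: [0.1, 0.1, 0.2]
opening: 0.0551
```

>>> step_arm --rows '[[[-1,0,0,-0.056,0,0,-10],[-1,0,0,-0.056,0,0,-10],[-1,0,0,0,0,0,0]]]'

```text
clock: 14.62
tool_pos: [0.488, -0.1778, 0.041]
orientation: [-90.0, 0.0, 35.6]
force: [-0.8, -0.4, -0.7]
opening: 0.0559
```

```bash
python3 o.py
```

```text
14.625 [ 0.488  -0.1778  0.041 ] 35.633367581581716 F [-0.7954 -0.3755 -0.7104] M [ 0.1116  0.0964 -0.0225] j6 -56.01025712523828 tau6 -1.4446675032377243
```

>>> step_arm --rows '[[[-1,0,0,-0.056,0,0,-10],[-1,0,0,-0.056,0,0,-10],[-1,0,0,0,0,0,0]]]'

```text
clock: 15.0
tool_pos: [0.488, -0.1778, 0.04]
orientation: [-90.0, 0.0, 15.7]
force: [-0.6, -0.8, -1.8]
opening: 0.0551
```

>>> step_arm --rows '[[[-1,0,0,-0.056,0,0,-10],[-1,0,0,-0.056,0,0,-10],[-1,0,0,0,0,0,0]]]'

```text
clock: 15.38
tool_pos: [0.4881, -0.1778, 0.0389]
orientation: [-90.0, 0.0, -4.3]
force: [0.6, 0.1, -1.3]
opening: 0.0551
```

>>> step_arm --rows '[[[-1,0,0,-0.056,0,0,-10],[-1,0,0,-0.056,0,0,-10],[-1,0,0,0,0,0,0]]]'

```text
clock: 15.75
tool_pos: [0.4881, -0.1779, 0.0378]
orientation: [-90.0, 0.0, -24.3]
force: [0.4, -0.8, -0.8]
opening: 0.0555
```

```bash
python3 o.py
```

```text
15.75 [ 0.4881 -0.1779  0.0378] -24.327929262719202 F [ 0.367  -0.755  -0.7872] M [-0.38   -0.0754 -0.0392] j6 -115.97830747387498 tau6 -1.4424045011401176
```

>>> step_arm --rows '[[[-1,0,0,-0.056,0,0,-10],[-1,0,0,-0.056,0,0,-10],[-1,0,0,0,0,0,0]]]'

```text
clock: 16.12
tool_pos: [0.4881, -0.1779, 0.0367]
orientation: [-90.0, -0.0, -44.3]
force: [-0.3, -1.2, -1.8]
opening: 0.0554
```

>>> step_arm --rows '[[[-1,0,0,-0.056,0,0,-10],[-1,0,0,-0.056,0,0,-10],[-1,0,0,0,0,0,0]]]'

```text
clock: 16.5
tool_pos: [0.488, -0.1779, 0.0355]
orientation: [-90.0, 0.0, -64.3]
force: [-0.9, -1.2, -1.5]
opening: 0.0555
```

```bash
python3 o.py
```

```text
16.5 [ 0.488  -0.1779  0.0355] -64.32161552949901 F [-0.8748 -1.1615 -1.4637] M [-0.4168  0.0331 -0.0275] j6 -155.9728681099758 tau6 -1.442643441259861
```

Turned 290° with no seat felt yet and the wrist near its limit. Regrasping: open, wind back 180°, close.

>>> step_arm --rows '[[[0.7,0,0,0,0,0,0],[0.7,0,0,0,0,0,0],[0.7,0,0,0,0,0,0],[0.7,0,0,0,0,0,10],[0.7,0,0,0,0,0,10],[0.7,0,0,0,0,0,10],[0.7,0,0,0,0,0,10],[0.7,0,0,0,0,0,10],[0.7,0,0,0,0,0,10],[0.7,0,0,0,0,0,10],[0.7,0,0,0,0,0,10],[0.7,0,0,0,0,0,10]]]'

```text
clock: 18.0
tool_pos: [0.4882, -0.1778, 0.0356]
orientation: [-90.0, -0.0, 25.6]
force: [-0.3, 1.1, -0.1]
opening: 0.0746
```

>>> step_arm --rows '[[[0.7,0,0,0,0,0,10],[0.7,0,0,0,0,0,10],[0.7,0,0,0,0,0,10],[0.7,0,0,0,0,0,10],[0.7,0,0,0,0,0,10],[0.7,0,0,0,0,0,10],[0.7,0,0,0,0,0,10],[0.7,0,0,0,0,0,10],[0.7,0,0,0,0,0,10],[0.7,0,0,0,0,0,0],[0.7,0,0,0,0,0,0]]]'

```text
clock: 19.38
tool_pos: [0.4881, -0.1778, 0.0355]
orientation: [-90.0, -0.0, 115.0]
force: [0.1, 0.2, 0.4]
opening: 0.0747
```

```bash
python3 o.py; python3 - <<'E'
from h import *
im=ctrl.snapshot('side'); u,v=proj('side',[[.488,-.178,.06]])[0].astype(int)
cv2.imwrite('pics/g3.png',cv2.resize(im[v-45:v+35,u-55:u+55],None,fx=6,fy=6,interpolation=cv2.INTER_CUBIC))
E
```

```text
19.375 [ 0.4881 -0.1778  0.0355] 114.97651475917182 F [0.0672 0.2404 0.4218] M [-0.0403  0.1665 -0.0092] j6 23.328820093641692 tau6 0.07937631569802761
```

View pics/g3.png

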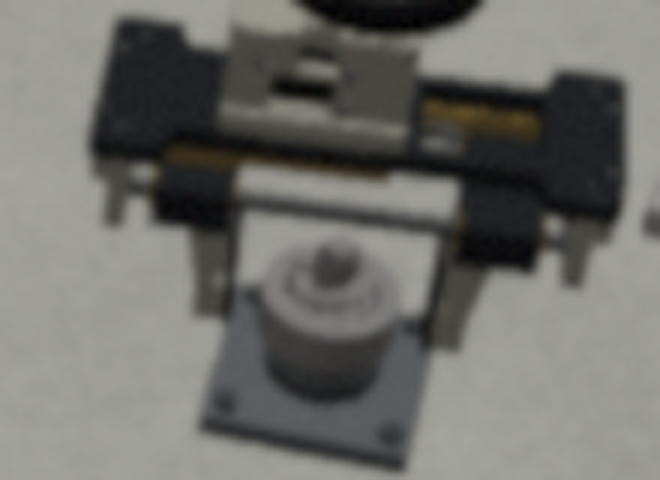

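The ring at (325,315) sits level on the stud, free of the fingers. Closing again and continuing in small steps.

>>> step_arm --rows '[[[-1,0,0,0,0,0,0],[-1,0,0,0,0,0,0],[-1,0,0,0,0,0,0],[-1,0,0,0,0,0,0],[-1,0,0,0,0,0,0]]]'

```text
clock: 20.05
tool_pos: [0.4881, -0.1778, 0.0355]
orientation: [-90.0, -0.0, 115.2]
force: [1.1, 0.1, -0.6]
opening: 0.0553
```

```bash
python3 o.py
```

```text
20.05 [ 0.4881 -0.1778  0.0355] 115.16514030453914 F [ 1.0782  0.0861 -0.5672] M [ 0.0156  0.165  -0.0017] j6 23.515377202228688 tau6 0.0040896541031543165
```

>>> step_arm --rows '[[[-1,0,0,-0.056,0,0,-10],[-1,0,0,0,0,0,0]]]'

```text
clock: 20.3
tool_pos: [0.4883, -0.1778, 0.0351]
orientation: [-90.0, 0.0, 105.2]
force: [1.0, 0.6, 1.4]
opening: 0.0553
```

>>> step_arm --rows '[[[-1,0,0,-0.056,0,0,-10],[-1,0,0,0,0,0,0]]]'

```text
clock: 20.55
tool_pos: [0.4887, -0.1779, 0.035]
orientation: [-90.1, 0.0, 95.3]
force: [-1.1, -0.0, 4.7]
opening: 0.0558
```

```bash
python3 o.py
```

```text
20.55 [ 0.4887 -0.1779  0.035 ] 95.29910255128375 F [-1.1483 -0.0367  4.6753] M [ 0.1098  0.2273 -0.0377] j6 3.632727443358199 tau6 -1.1241595074534416
```

>>> step_arm --rows '[[[-1,0,0,0.02,0,0,-10],[-1,0,0,0,0,0,0]]]'

```text
clock: 20.8
tool_pos: [0.4885, -0.1779, 0.035]
orientation: [-90.0, 0.0, 85.4]
force: [-1.2, 0.4, 4.7]
opening: 0.0552
```

```bash
python3 o.py
```

```text
20.8 [ 0.4885 -0.1779  0.035 ] 85.41195400806683 F [-1.2071  0.3707  4.6728] M [ 0.1457  0.3502 -0.0454] j6 -6.244767937846005 tau6 -1.3930070400238037
```

>>> step_arm --rows '[[[-1,0,0,0,0,0,-10],[-1,0,0,0,0,0,0]]]'

```text
clock: 21.05
tool_pos: [0.4885, -0.1779, 0.035]
orientation: [-90.0, -0.0, 75.4]
force: [-0.6, 1.0, 5.4]
opening: 0.0553
```

```bash
python3 o.py
```

```text
21.05 [ 0.4885 -0.1779  0.035 ] 75.43276394556227 F [-0.5736  0.9859  5.4002] M [ 0.0073  0.227  -0.029 ] j6 -16.22722295474691 tau6 -1.1874603107571602
```

>>> step_arm --rows '[[[-1,0,0,0,0,0,-5],[-1,0,0,0,0,0,0]]]'

```text
clock: 21.3
tool_pos: [0.4886, -0.1779, 0.035]
orientation: [-90.1, -0.0, 70.5]
force: [-0.0, 0.3, 5.2]
opening: 0.0551
```

```bash
python3 o.py
```

```text
21.3 [ 0.4886 -0.1779  0.035 ] 70.49212549465692 F [-0.0125  0.3281  5.1651] M [ 0.1009  0.266  -0.0899] j6 -21.170331946624877 tau6 -0.5002162791788578
```

>>> step_arm --rows '[[[-1,0,0,0,0,0,-5],[-1,0,0,0,0,0,0]]]'

```text
clock: 21.55
tool_pos: [0.4885, -0.1779, 0.035]
orientation: [-90.0, -0.0, 65.5]
force: [-1.0, -0.1, 5.7]
opening: 0.0555
```

```bash
python3 o.py
```

```text
21.55 [ 0.4885 -0.1779  0.035 ] 65.49215340230198 F [-0.998  -0.0799  5.6548] M [ 0.0898  0.3092 -0.0555] j6 -26.170053535633635 tau6 -0.4955543763935566
```

>>> step_arm --rows '[[[-1,0,0,0,0,0,-3],[-1,0,0,0,0,0,0]]]'

```text
clock: 21.8
tool_pos: [0.4885, -0.1779, 0.035]
orientation: [-90.0, -0.0, 62.5]
force: [-0.8, -0.8, 6.2]
opening: 0.0553
```

```bash
python3 o.py
```

```text
21.8 [ 0.4885 -0.1779  0.035 ] 62.518658300631785 F [-0.7969 -0.7604  6.1626] M [ 0.112   0.3254 -0.0829] j6 -29.1414789959739 tau6 -0.2632937394082546
```

>>> step_arm --rows '[[[-1,0,0,0,0,0,-4],[-1,0,0,0,0,0,0]]]'

```text
clock: 22.05
tool_pos: [0.4883, -0.1779, 0.035]
orientation: [-90.0, -0.0, 58.5]
force: [-1.2, 1.0, 5.4]
opening: 0.0554
```

```bash
python3 o.py
```

```text
22.05 [ 0.4883 -0.1779  0.035 ] 58.502032248725044 F [-1.1636  1.0485  5.4338] M [ 0.1616  0.4942 -0.0893] j6 -33.156424836707664 tau6 -0.32394513487815857
```

>>> step_arm --rows '[[[-1,0,0,0,0,0,-4],[-1,0,0,0,0,0,0]]]'

```text
clock: 22.3
tool_pos: [0.4882, -0.1778, 0.0349]
orientation: [-90.0, -0.0, 54.5]
force: [-1.1, 1.3, 6.6]
opening: 0.0554
```

```bash
python3 o.py
```

```text
22.3 [ 0.4882 -0.1778  0.0349] 54.51216498130497 F [-1.0982  1.3229  6.5775] M [ 0.1498  0.5863 -0.0829] j6 -37.151939825618186 tau6 -0.3578445967286825
```

>>> step_arm --rows '[[[-1,0,0,0,0,0,-3],[-1,0,0,0,0,0,0]]]'

```text
clock: 22.55
tool_pos: [0.4883, -0.1779, 0.0349]
orientation: [-90.0, -0.0, 51.5]
force: [-1.8, -0.5, 6.1]
opening: 0.0553
```

```bash
python3 o.py
```

```text
22.55 [ 0.4883 -0.1779  0.0349] 51.540615414433134 F [-1.7938 -0.4887  6.0634] M [0.0791 0.4272 0.089 ] j6 -40.12609096197114 tau6 -0.3711189329624176
```

>>> step_arm --rows '[[[-1,0,0,0,0,0,-3],[-1,0,0,0,0,0,0]]]'

```text
clock: 22.8
tool_pos: [0.4883, -0.1779, 0.0349]
orientation: [-90.0, -0.0, 48.5]
force: [-1.6, -0.9, 5.7]
opening: 0.0549
```

```bash
python3 o.py
```

```text
22.8 [ 0.4883 -0.1779  0.0349] 48.51901878108672 F [-1.643  -0.8636  5.6681] M [-0.0978  0.4262  0.114 ] j6 -43.14847008542431 tau6 -0.3834247123450041
```

>>> step_arm --rows '[[[-1,0,0,0,0,0,-2],[-1,0,0,0,0,0,0]]]'

```text
clock: 23.05
tool_pos: [0.4884, -0.1779, 0.0349]
orientation: [-90.0, -0.0, 46.5]
force: [-0.9, -0.5, 5.7]
opening: 0.0554
```

```bash
python3 o.py
```

```text
23.05 [ 0.4884 -0.1779  0.0349] 46.543642449626205 F [-0.8609 -0.4872  5.6541] M [-0.1789  0.3065  0.2452] j6 -45.12976000141588 tau6 -0.4460031073540449
```

>>> step_arm --rows '[[[-1,0,0,0,0,0,-2],[-1,0,0,0,0,0,0]]]'

```text
clock: 23.3
tool_pos: [0.4884, -0.1779, 0.0349]
orientation: [-90.0, -0.0, 44.5]
force: [-1.8, -0.9, 5.7]
opening: 0.0552
```

```bash
python3 o.py
```

```text
23.3 [ 0.4884 -0.1779  0.0349] 44.5467937719362 F [-1.7678 -0.8955  5.6575] M [-0.1413  0.3032  0.2541] j6 -47.127304842559674 tau6 -0.48036128282546997
```

>>> step_arm --rows '[[[-1,0,0,0,0,0,-2],[-1,0,0,0,0,0,0]]]'

```text
clock: 23.55
tool_pos: [0.4884, -0.1779, 0.0349]
orientation: [-90.0, -0.0, 42.5]
force: [-1.4, -0.1, 5.6]
opening: 0.055
```

```bash
python3 o.py
```

```text
23.55 [ 0.4884 -0.1779  0.0349] 42.54782092679775 F [-1.4239 -0.0942  5.6491] M [-0.1317  0.4057  0.2462] j6 -49.12728660337364 tau6 -0.49252599477767944
```

>>> step_arm --rows '[[[-1,0,0,0,0,0,0]]]'

```text
clock: 23.68
tool_pos: [0.4884, -0.1779, 0.0349]
orientation: [-90.0, -0.0, 42.6]
force: [-1.8, -1.2, 4.7]
opening: 0.055
```

```bash
python3 o.py
```

```text
23.675 [ 0.4884 -0.1779  0.0349] 42.56759940957394 F [-1.7522 -1.2116  4.711 ] M [-0.0951  0.3717  0.2894] j6 -49.10413996579722 tau6 -0.2907860465347767
```

Torque rose from about −0.08 to about 0.27 N m over the last ~11° past snug. That is in the hand-tight band, an estimated 40 N or so. Releasing and lifting clear.

>>> step_arm --rows '[[[0.3,0,0,0,0,0,0],[0.6,0,0,0,0,0,0],[1,0,0,0,0,0,0],[1,0,0,0,0,0,0],[1,0,0,0,0,0,0],[1,0,0,0,0,0,0],[1,0,0,0,0,0,0]]]'

```text
clock: 24.55
tool_pos: [0.4881, -0.1778, 0.0346]
orientation: [-90.0, 0.0, 42.2]
force: [-0.6, -0.2, -0.5]
opening: 0.0877
```

```bash
python3 o.py
```

```text
24.55 [ 0.4881 -0.1778  0.0346] 42.17239171705506 F [-0.5973 -0.2384 -0.484 ] M [-0.0367  0.0535 -0.0253] j6 -49.47491849012709 tau6 0.002082905557472259
```

>>> step_arm --rows '[[[1,0,0,1,0,0,0],[1,0,0,2,0,0,0],[1,0,0,3,0,0,0],[1,0,0,4,0,0,0],[1,0,0,5,0,0,0],[1,0,0,4,0,0,0],[1,0,0,0,0,0,0],[1,0,0,0,0,0,0]]]'

```text
clock: 25.55
tool_pos: [0.4877, -0.1777, 0.2247]
orientation: [-90.0, -0.0, 42.2]
force: [-0.0, -0.1, -0.7]
opening: 0.0875
```

```bash
python3 o.py; python3 - <<'E'
from h import *
im=np.mean([ctrl.snapshot('side').astype(float) for _ in range(3)],0); u,v=proj('side',[[.488,-.178,.04]])[0].astype(int)
O=np.array([u-30,v-25]);k=10
m=cv2.convertScaleAbs(cv2.resize(im[O[1]:O[1]+50,O[0]:O[0]+60],None,fx=k,fy=k,interpolation=cv2.INTER_CUBIC),alpha=1.3)
t=np.linspace(0,2*np.pi,60)
for z in(.0315,.0535):
    P=np.c_[.4881+.028*np.cos(t),-.1777+.028*np.sin(t),0*t+z]
    cv2.polylines(m,[np.round((proj('side',P)-O+.5)*k-.5).astype(np.int32)],True,(0,255,0),1)
cv2.imwrite('pics/g4.png',m)
E
```

```text
25.55 [ 0.4877 -0.1777  0.2247] 42.15649306798702 F [-0.0451 -0.1461 -0.7037] M [0.0752 0.0533 0.0287] j6 -49.48236601264078 tau6 0.0017728288366924971
```

View pics/g4.png

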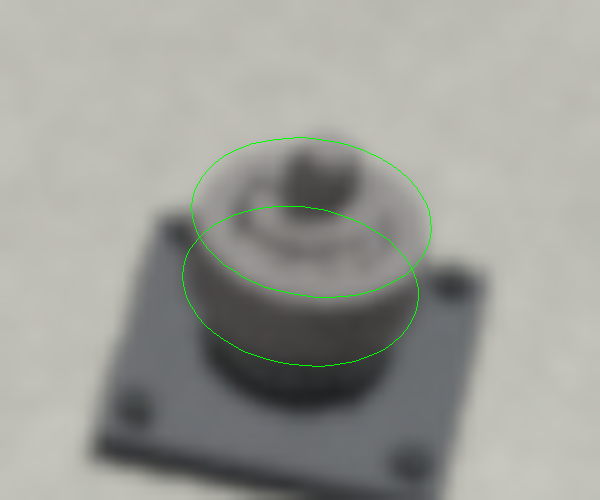

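```bash
python3 -c "
from plant import ctrl
print(ctrl.close_job())"
```

```text
the job is handed in; nothing more can be done
None
```

The bare steel ring gauge is screwed onto the stud, seated on the stop collar and hand-tight. I let go and handed the job in at about 25.5 s of the 72 s allowed.

- **Start:** I set the ring level over the stud, with its lugs about 40° before the thread ends. It first touched the thread at the height I had predicted for that angle.
- **Turning:** I turned it about 363° (1.0 turn) clockwise in total: 290°, one regrasp, then about 73° more. It met the collar about 310° in, which puts the collar face near 31.5 mm. The play took roughly another 45°, a little more than the stated 37°.
- **Tightening:** Torque rose over the last 11° or so, from about −0.08 to 0.25–0.29 N m. That is inside the 0.2–0.4 hand-tight band, and I estimate about 35–40 N of clamping.
- **Last checks:** Wrist forces stayed below about 7 N in every reading. After release the force was near zero and the fingers were open and lifted clear. The final picture shows the ring level on the collar, close to its expected outline.

**Not settled:** the last three torque readings were nearly flat (0.25, 0.25, 0.29), so the pads may have slipped slightly. I did not regrip to test how firm it is, so the clamping figure comes only from torque and angle. I also did not re-check the other objects in a final picture. My moves were planned clear of them.

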